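# Feel the rim of the weighing tray for dents

### The job

Before the portion scale is used again, check the rolled rim of its steel weighing tray for dents: with shut fingertips on top of the rim, start beside the pouring lip, run lightly along the adjoining long rim to its other end, round that corner, and along the short rim to the corner diagonally opposite the lip, touching all the way, then lift clear. Press so lightly that the sprung tray never sinks to its stop (about a third of its travel is right), leave the tray sitting on the scale, and do not disturb the things standing around.

Things in the scene. Friction and masses are not known exactly. Their poses are not given: they have to be found in the camera images.
- tray: Shallow bare-metal tray, 204 x 144 mm over the rim, 25 mm tall, 0.45 kg, loose between low fences on a white scale's platform. Origin: centre of its underside; x along the long sides, z up. Rim: round bar 10 mm thick, its top 25 mm above the origin, centre line at x = +-97, y = +-67 mm. Pouring lip: pointed spout jutting 38 mm diagonally at corner (-97, -67); the rim is broken there for 21 mm.
- rim_start (a point): Top of the long rim beside the pouring lip, where the tracing starts: (-70, -67, 25) mm from the tray's origin, in its axes. The long rim runs straight from here to rim_corner.
- rim_corner (a point): Top of the rim at the corner where the traced long and short rims meet: (97, -67, 25) mm from the tray's origin.
- rim_end (a point): Top of the rim at the corner diagonally opposite the lip, where the tracing ends: (97, 67, 25) mm from the tray's origin. The short rim runs straight from rim_corner to here.
- platform_top (a point): Centre of the top of the scale's sprung platform, where the tray's origin rests; 87 mm above the table when nothing presses; axes as the tray's.
- platform (a joint): How far the scale's platform and tray have sunk, in m: 0 when nothing presses, 0.020 at the stop; 0.016 and more counts as pressed too hard. The platform goes straight down without tipping, wherever the rim is pressed. It starts to sink at 1 to 2 N, then takes 0.4 N per mm more, and springs back up.
- shaker: Bystander, loose, leave alone: upright steel seasoning shaker, 60 mm across, 90 mm tall. Origin: centre of its underside.
- sauce_cup: Bystander, loose, leave alone: small steel sauce bowl, 64 mm across, 36 mm tall. Origin: centre of its underside.
- timer: Bystander, loose, leave alone: white kitchen timer lying flat, 60 x 75 x 22 mm. Origin: centre of its underside.
- probe: Bystander, loose, leave alone: probe thermometer lying flat: black grip 20 mm wide, thin steel needle, 200 mm long over all, 32 mm tall at its collar. Origin: centre of its underside.
- jar: Bystander, loose, leave alone: glass jar with steel cap, 64 mm across, 85 mm tall. Origin: centre of its underside.
- ramekin: Bystander, loose, leave alone: small white ceramic cup, 60 mm across, 45 mm tall. Origin: centre of its underside.

How it is judged:
By the outcome, as a careful person would: the job done as asked, in the order asked, and still so for the second after the job is handed in, with the robot touching nothing.
It also fails if it takes over 53 s, if anything falls off the work surface, if the arm or the gripper's body presses on something with over 40 N, if the wrist force passes 120 N, or if a joint passes its speed limit or range.

### The arm

A 7-joint arm with a two-finger parallel gripper is mounted at the origin on the work surface. World frame = base frame: x ahead of the robot, y to its left, z up, the work surface at z = 0. Lengths are in mm, angles in rad, forces in N, time in s.
With the tool pointing down it reaches from about 400 to 875 mm from the base axis. Payload 4.4 kg.
Tool frame: the origin (TCP) lies at the very end of the fingers, on their centre line; the grasp point (between the pads) lies 19 mm behind it; y points along the fingers, z is the direction in which the jaws open and shut, and the axes are right-handed (so a half turn about y gives the same grasp; the last joint's range is limited). The gripper opens to 85 mm and grips with 20 to 120 N. Pads are 22 mm wide; open, the fingers measure 114 mm over their backs; the gripper's body (76 mm by 85 mm) begins 54 mm behind the grasp point. The pads swing forward as they close: fully open they stand 13 mm farther back than shut.
Start: joints at [-1.381, 0.628, 0.038, 1.517, -0.027, 0.996, -0.02], TCP at [164.438, 628.87, 231.313] pointing down, gripper open.
Joint ranges: [-3.06, 3.06], [-0.37, 2.12], [-1.25, 1.32], [0.18, 2.47], [-1.1, 4.24], [0.23, 1.98], [-2.94, 2.94]. Speed limits (rad/s): [2.57, 2.57, 3.14, 3.14, 3.14, 3.14, 3.14].

### API

Orientations are given as [roll, pitch, yaw] about the fixed x, y, z axes, in that order (R = Rz(yaw) Ry(pitch) Rx(roll)).
In Python, from cell import read_state, get_image, finish_job gives the robot as it stands. The module is installed in compiled form; this text tells all that it offers.
- The arm moves only by the tool servo_tool, never from a script. Its argument "increments" is a list of rows, each an object of numbers: "dx", "dy", "dz": the shift along the world's x, y, z in cm; "ax", "ay", "az": the turn, a rotation vector about the world's x, y, z in rad; "claw": the closure, from -1 (fully open) to 1 (shut). A call has 1 to 8 rows; each row is the pose to reach, as a shift and turn from the pose commanded when the call began; what a row does not reach only later rows make up. A row lasts 1/12 s, in which the tool goes at most 41.7 mm and 7.16 degrees, less where a joint would pass 70% of its speed; a pose out of reach is approached as far as the arm can. A call with a gripper value outside its range is refused whole. The fingers move at their own pace and stop on an object; the grip force is fixed at half the most. Time passes only in rows, so rows that repeat a pose let the fingers close. It gives the time, the measured TCP pose, the force and the opening at its end, in the units of the state.
- read_state(): the state, without advancing time (a new reading comes with each control period).
- get_image(name): name is "scene" or "top" or "wrist"; returns a dict with "color" (480x640x3 uint8, red, green, blue), "fov_y" (degrees; the focal length in pixels is half the picture's height over the tangent of half this angle, whatever the lens; pixels are square), "cx", "cy" (the principal point, pixels), "k1" (the pictures are not rectified: a ray, as slopes to the right and down, at radius r is drawn at 1 + k1 r^2 times it, then the intrinsics apply), "R" (3x3) and "t" (3): a world point X has camera coordinates R X + t. Camera axes: x right, y down, z forward; pixel columns grow to the right and rows downward; lengths in mm; the calibration is good to about 2 mm. A picture is of the moment at which its call begins. There is no depth.
- finish_job(): hands the job in, once; it reports no verdict.
The state is a dict: "clock": time; "qpos": joint angles; "qd": joint speeds; "tau": joint torques, N m; "eef_pos": TCP position; "tool_rot": TCP orientation; "force": force on the tool from outside, world axes, zero at the start; "torque": the same for the moment, N m; "width": finger opening in mm.
Only numpy, scipy, OpenCV 4.12 (cv2) and the standard library are available. Lean on these libraries where they do the work, as an engineer would, in place of code of your own. Each camera call takes 0.05 s, during which the arm holds its last target.

## Working session

There is one attempt and no reset: what is moved stays moved. The work goes in short steps, Python scripts to look and compute and a tool call to move; the robot and the scene stay as the last step left them, time stands still between calls to the robot, and variables do not carry over. Pictures are saved under pics/ and viewed, and the job is handed in when it is done.

Besides the shell and the picture viewer there is one more tool, called after "Request:" by a JSON object that holds its "method" and its "body". servo_tool: Moves the arm, as the interface text tells. Its arguments: {"type":"object","properties":{"increments":{"type":"array","items":{"type":"object","properties":{"dx":{"type":"number"},"dy":{"type":"number"},"dz":{"type":"number"},"ax":{"type":"number"},"ay":{"type":"number"},"az":{"type":"number"},"claw":{"type":"number"}}}}},"required":["increments"]}

```bash
mkdir -p pics; cat > h.py <<'E'
import numpy as np,cv2
from cell import read_state,get_image,finish_job
def K(im):
    f=240/np.tan(np.radians(im['fov_y'])/2); return np.array([[f,0,im['cx']],[0,f,im['cy']],[0,0,1]]),np.array([im['k1'],0,0,0,0.])
def proj(im,X):
    k,d=K(im); return cv2.projectPoints(np.float64(X).reshape(-1,3),cv2.Rodrigues(np.array(im['R']))[0],np.float64(im['t']),k,d)[0][:,0]
def back(im,uv,z):
    k,d=K(im); n=cv2.undistortPoints(np.float64(uv).reshape(-1,1,2),k,d)[:,0]
    R=np.array(im['R']);t=np.array(im['t']);C=-R.T@t
    D=np.c_[n,np.ones(len(n))]@R
    return C+D*((z-C[2])/D[:,2])[:,None]
E
python3 - <<'E'
from h import *
import pickle
ims={}
for n in ['scene','top','wrist']:
    im=get_image(n);ims[n]=im;cv2.imwrite(f'pics/{n}0.png',im['color'][:,:,::-1]);print(n,im['fov_y'],im['k1'],-np.array(im['R']).T@im['t'])
pickle.dump(ims,open('ims.pkl','wb'))
print(read_state())
E
```

```text
scene 54.83583481957709 -0.1090577325007704 [1112.15991112  236.24862233  478.31674433]
top 43.79237711394952 -0.05974535976163955 [ 417.75456258   47.5098203  1088.3278016 ]
wrist 67.51634186385488 -0.03092602125556809 [ 82.22415356 649.77130748 374.26782297]
{'clock': 0.15, 'qpos': array([-1.38079012,  0.629153  ,  0.03841411,  1.51811597, -0.02705077,
        0.99628612, -0.01998534]), 'qd': array([-0.00039074, -0.00276035,  0.00056252, -0.00198079,  0.00155515,
        0.0012046 , -0.00269398]), 'tau': array([ 3.02791123e-03, -5.63794756e+01,  1.22764416e+00, -1.93651414e+01,
        1.09969146e-02,  7.35322537e-03,  3.11279348e-05]), 'eef_pos': array([164.28386632, 628.42011074, 230.5943016 ]), 'tool_rot': array([-1.57224316e+00,  5.54748877e-05, -2.55790976e-01]), 'force': array([ 0.71571613, -0.48343694,  0.11265718]), 'torque': array([ 0.02012037, -0.01993339,  0.01230279]), 'width': 85.76398217863373}
```

View pics/scene0.png

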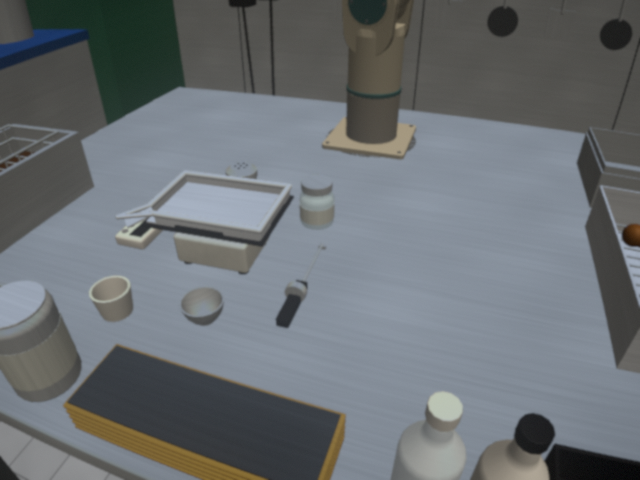

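View pics/top0.png

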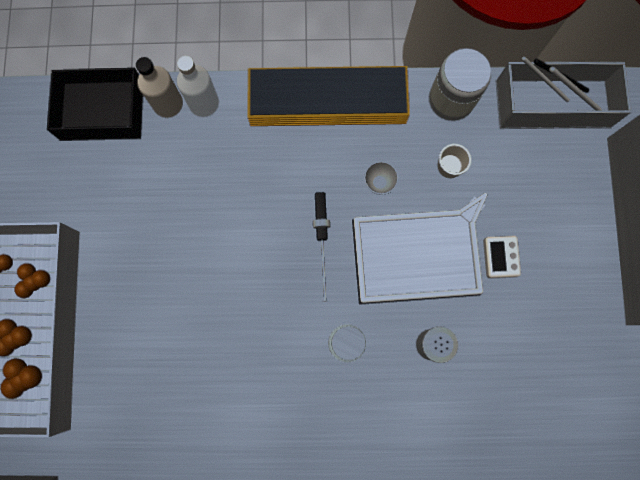

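View pics/wrist0.png

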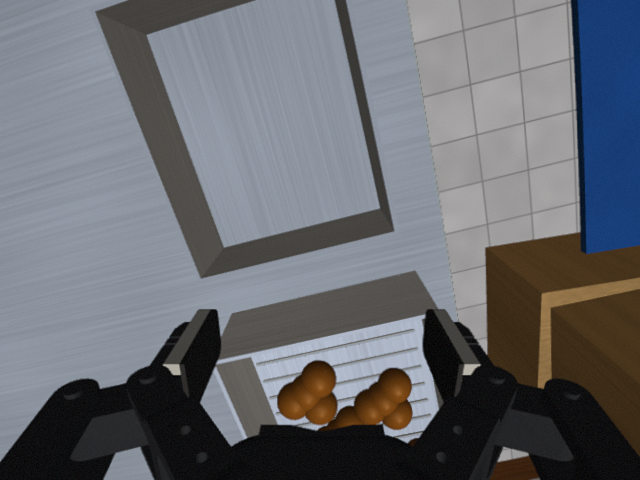

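```bash
python3 - <<'E'
from h import *
import pickle
ims=pickle.load(open('ims.pkl','rb'))
c=ims['top']['color'][185:315,340:500,::-1]
cv2.imwrite('pics/topz.png',cv2.resize(c,None,fx=5,fy=4.6,interpolation=cv2.INTER_CUBIC))
c=ims['scene']['color'][160:280,110:310,::-1]
cv2.imwrite('pics/scenez.png',cv2.resize(c,None,fx=4,fy=4,interpolation=cv2.INTER_CUBIC))
im=ims['top']
# rough
print(back(im,[[356,217],[361,302],[482,293],[466,211]],110))
print(back(im,[[381,178],[455,160],[320,216],[324,300],[348,343],[440,345],[503,257]],20))
E
```

```text
[[ 625.66518689  -22.31074618  110.        ]
 [ 483.62656947  -26.81317083  110.        ]
 [ 495.08326692 -226.44141177  110.        ]
 [ 633.34171235 -207.78214567  110.        ]]
[[ 717.86139622  -76.9890364    20.        ]
 [ 750.79601588 -216.48282535   20.        ]
 [ 647.63614096   37.04236692   20.        ]
 [ 494.24371924   32.33854195   20.        ]
 [ 417.71004128   -8.7804785    20.        ]
 [ 411.46284127 -171.53006559   20.        ]
 [ 566.8491844  -294.03519737   20.        ]]
```

View pics/topz.png

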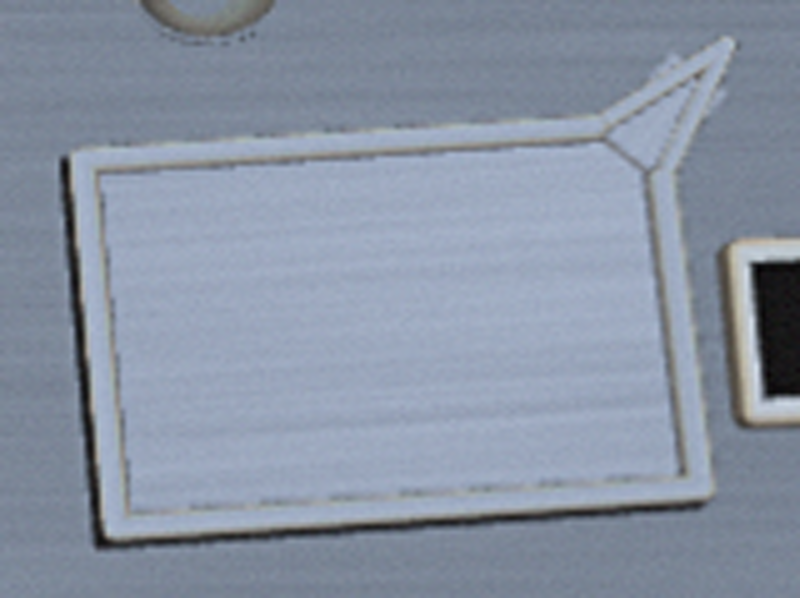

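View pics/scenez.png

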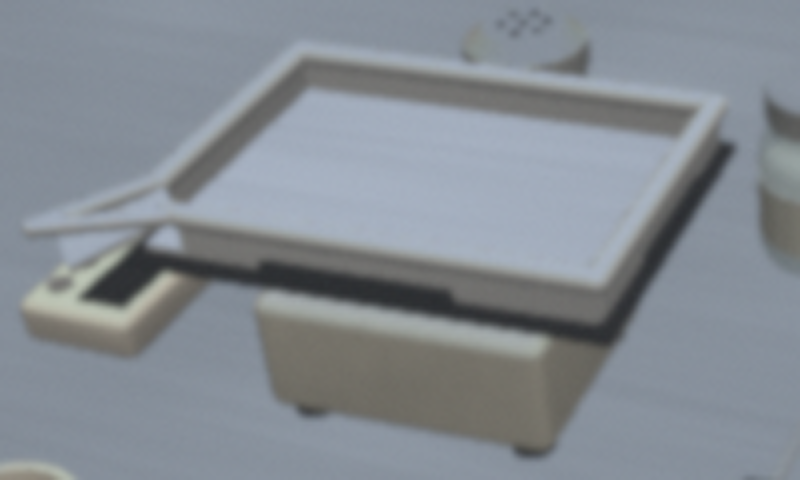

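```bash
cat > fit.py <<'E'
from h import *
import pickle
from scipy.optimize import least_squares
ims=pickle.load(open('ims.pkl','rb'));im=ims['top']
z=np.array([[72,152],[103,541],[713,497],[97,172],[128,513],[683,475]],float)
uv=(z+.5)/[5,4.6]-.5+[340,185]
M=np.array([[102,-72],[102,72],[-102,72],[92,-62],[92,62],[-92,62]],float)
zz=np.full((6,1),107.)
def W(p,M,z):
    c,s=np.cos(p[2]),np.sin(p[2]); return np.c_[M@np.array([[c,s],[-s,c]])+p[:2],np.broadcast_to(z,(len(M),1))]
r=least_squares(lambda p:(proj(im,W(p,M,zz))-uv).ravel(),[560,-120,1.6]);p=r.x
E
cat > a.py <<'E'
from fit import *
print(p,np.degrees(p[2]));print(r.fun.reshape(-1,2).round(2))
print('start corner end',W(p,np.array([[-70,-67],[97,-67],[97,67.]]),112.))
s=ims['scene'];q=proj(s,W(p,np.array([[-70,-67],[97,-67],[97,67],[-97,67.]]),112.));print((q-[110,160]+.5)*4)
E
python3 a.py
```

```text
[ 560.77108222 -123.01786034    1.62808666] 93.28249439210332
[[-1.26 -0.9 ]
 [-0.24  0.28]
 [ 0.84  0.69]
 [ 0.18  0.15]
 [ 0.31 -0.16]
 [ 0.17 -0.11]]
start corner end [[ 631.66928921 -189.06666234  112.        ]
 [ 622.10703614  -22.34064963  112.        ]
 [ 488.32688223  -30.01335568  112.        ]]
[[185.56894227 204.11923625]
 [591.37618327 267.94137182]
 [711.28190425  94.10050002]
 [295.75715586  40.95626263]]
```

Request:
{"method": "servo_tool", "body": {"increments": [{"dx": 1.5,"dy": -3,"dz": 1,"claw": 1},{"dx": 3,"dy": -6,"dz": 2,"claw": 1},{"dx": 4.5,"dy": -9,"dz": 3,"claw": 1},{"dx": 6,"dy": -12,"dz": 4,"claw": 1},{"dx": 7.5,"dy": -15,"dz": 5,"claw": 1},{"dx": 9,"dy": -18,"dz": 6,"claw": 1},{"dx": 10.5,"dy": -21,"dz": 7,"claw": 1},{"dx": 12,"dy": -24,"dz": 8,"claw": 1}]}}

```text
invalid input at $.increments[0]: expected keys dx, dy, dz, ax, ay, az, claw
```

```bash
python3 -c "
from h import *
s=read_state();print(s['qpos'].round(3),s['force'],s['clock'])"
```

```text
[-1.381  0.629  0.038  1.518 -0.027  0.996 -0.02 ] [ 0.71571613 -0.48343694  0.11265718] 0.15
```

Request:
{"method": "servo_tool", "body": {"increments": [{"dx": 1.5,"dy": -3,"dz": 1,"ax": 0,"ay": 0,"az": 0,"claw": 1},{"dx": 3,"dy": -6,"dz": 2,"ax": 0,"ay": 0,"az": 0,"claw": 1},{"dx": 4.5,"dy": -9,"dz": 3,"ax": 0,"ay": 0,"az": 0,"claw": 1},{"dx": 6,"dy": -12,"dz": 4,"ax": 0,"ay": 0,"az": 0,"claw": 1},{"dx": 7.5,"dy": -15,"dz": 5,"ax": 0,"ay": 0,"az": 0,"claw": 1},{"dx": 9,"dy": -18,"dz": 6,"ax": 0,"ay": 0,"az": 0,"claw": 1},{"dx": 10.5,"dy": -21,"dz": 7,"ax": 0,"ay": 0,"az": 0,"claw": 1},{"dx": 12,"dy": -24,"dz": 8,"ax": 0,"ay": 0,"az": 0,"claw": 1}]}}

```text
clock: 0.82
eef_pos: [284.8, 387.1, 311.6]
tool_rot: [-1.571, 0.0, -0.256]
force: [0.7, -0.2, -0.1]
width: 0.1
```

```bash
python3 -c "
from h import *
s=read_state();print(s['qpos'].round(3),s['force'],s['clock'])"
```

```text
[-1.049  0.292  0.072  1.863 -0.025  0.988  0.348] [ 0.6802221  -0.23290513 -0.12057478] 0.8167
```

Request:
{"method": "servo_tool", "body": {"increments": [{"dx": 2,"dy": -3,"dz": 0,"ax": 0,"ay": 0,"az": 0.04,"claw": 1},{"dx": 4,"dy": -6,"dz": 0,"ax": 0,"ay": 0,"az": 0.08,"claw": 1},{"dx": 6,"dy": -9,"dz": 0,"ax": 0,"ay": 0,"az": 0.12,"claw": 1},{"dx": 8,"dy": -12,"dz": 0,"ax": 0,"ay": 0,"az": 0.16,"claw": 1},{"dx": 10,"dy": -15,"dz": 0,"ax": 0,"ay": 0,"az": 0.2,"claw": 1},{"dx": 12,"dy": -18,"dz": 0,"ax": 0,"ay": 0,"az": 0.24,"claw": 1},{"dx": 14,"dy": -21,"dz": 0,"ax": 0,"ay": 0,"az": 0.28,"claw": 1},{"dx": 16,"dy": -24,"dz": 0,"ax": 0,"ay": 0,"az": 0.31,"claw": 1}]}}

```text
clock: 1.48
eef_pos: [445.0, 147.2, 311.3]
tool_rot: [-1.571, 0.0, 0.056]
force: [0.6, 1.2, 0.2]
width: 0.2
```

Request:
{"method": "servo_tool", "body": {"increments": [{"dx": 2,"dy": -4,"dz": 0,"ax": 0,"ay": 0,"az": 0,"claw": 1},{"dx": 4,"dy": -8,"dz": 0,"ax": 0,"ay": 0,"az": 0,"claw": 1},{"dx": 6,"dy": -12,"dz": 0,"ax": 0,"ay": 0,"az": 0,"claw": 1},{"dx": 8,"dy": -16,"dz": 0,"ax": 0,"ay": 0,"az": 0,"claw": 1},{"dx": 10,"dy": -20,"dz": 0,"ax": 0,"ay": 0,"az": 0,"claw": 1},{"dx": 12,"dy": -24,"dz": 0,"ax": 0,"ay": 0,"az": 0,"claw": 1},{"dx": 12,"dy": -26,"dz": 0,"ax": 0,"ay": 0,"az": 0,"claw": 1},{"dx": 12,"dy": -26,"dz": 0,"ax": 0,"ay": 0,"az": 0,"claw": 1}]}}

```text
clock: 2.15
eef_pos: [564.8, -121.5, 311.0]
tool_rot: [-1.578, -0.0, 0.043]
force: [-0.3, -1.2, 0.7]
width: -0.4
```

```bash
python3 -c "
from h import *
import pickle
s=read_state();print(s['qpos'].round(3),s['force'],s['clock'],s['eef_pos'])
im=get_image('wrist');pickle.dump(im,open('w1.pkl','wb'));cv2.imwrite('pics/w1.png',im['color'][:,:,::-1])
from fit import p,W
print(proj(im,W(p,np.array([[-70,-67],[97,-67],[97,67],[-97,67.]]),112.)))
print(proj(im,s['eef_pos']))"
```

```text
[ 1.000e-03  4.510e-01  2.400e-01  1.625e+00 -1.100e-01  1.078e+00
  1.884e+00] [-0.2530602  -1.17658649  0.67946639] 2.15 [ 564.76209528 -121.53635776  310.98766606]
[[255.43204908 266.98864197]
 [416.38898482 265.29079878]
 [426.4861808  130.51313423]
 [215.75488192 133.6920174 ]]
[[321.5125971  312.46463514]]
```

View pics/w1.png

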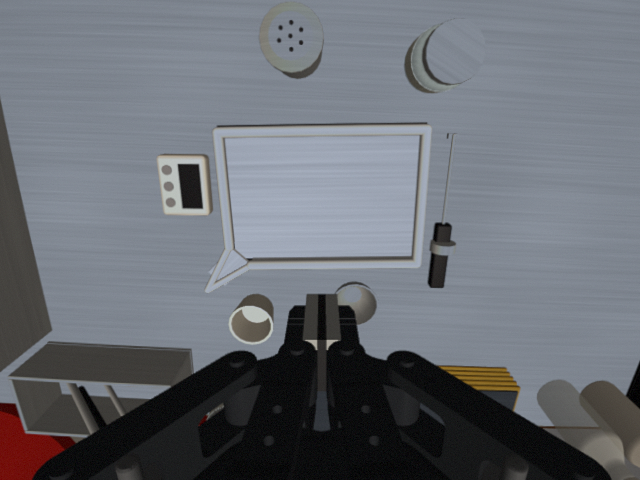

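```bash
python3 -c "
from h import *
import pickle
im=pickle.load(open('w1.pkl','rb'));c=im['color'][115:275,205:445,::-1]
cv2.imwrite('pics/w1z.png',cv2.resize(c,None,fx=10/3,fy=10/3,interpolation=cv2.INTER_CUBIC))
c=im['color'][280:350,280:365,::-1]
cv2.imwrite('pics/w1f.png',cv2.resize(c,None,fx=8,fy=8,interpolation=cv2.INTER_CUBIC))
"
```

```text
(no output)
```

View pics/w1z.png

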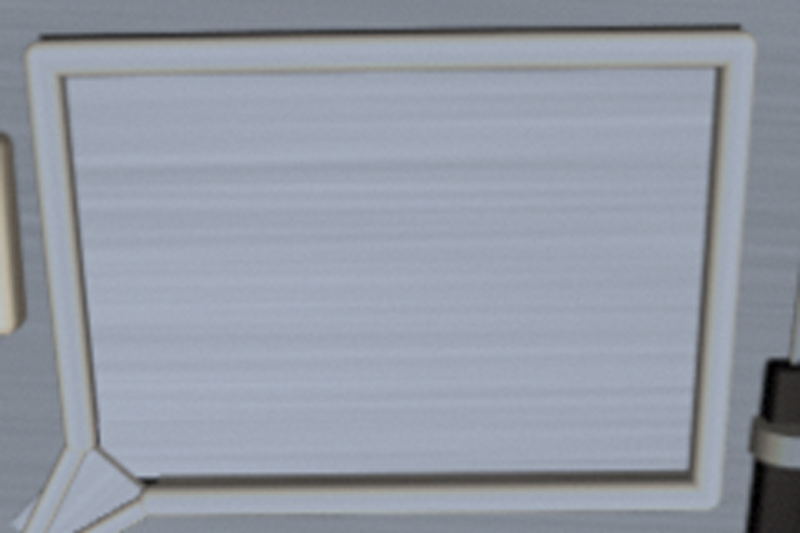

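View pics/w1f.png

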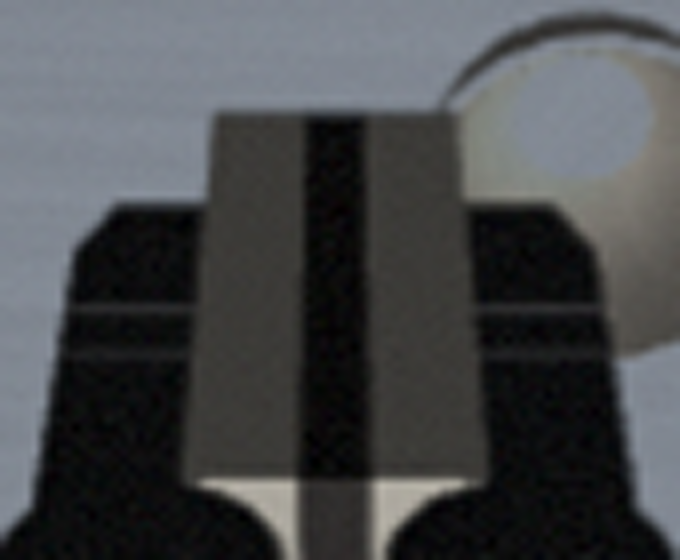

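```bash
cat > fit2.py <<'E'
from fit import *
w=pickle.load(open('w1.pkl','rb'))
z2=np.array([[755-37-0,510],[755,32],[27,42],[692,483],[718,67],[62,75]],float)
uv2=(z2+.5)*.3-.5+[205,115]
s=ims['scene']
z3=np.array([[600,280],[712,103],[305,52]],float); uv3=(z3+.5)/4-.5+[110,160]
C=np.array([[97,-67],[97,67],[-97,67.]])
f1=lambda p:proj(im,W(p,M,107))-uv
f2=lambda p:proj(w,W(p,M,107))-uv2
f3=lambda p:proj(s,W(p,C,111))-uv3
fs=dict(top=f1,wrist=f2,scene=f3)
pts=np.array([[-70,-67],[97,-67],[97,67.]])
E
python3 - <<'E'
from fit2 import *
for k,f in fs.items():
    r=least_squares(lambda p:f(p).ravel(),p,loss='soft_l1');print(k,r.x.round(3),f(r.x).round(1).tolist());print(W(r.x,pts,112.).round(1)[:,:2].tolist())
r=least_squares(lambda p:np.r_[f1(p).ravel()*1.6,f2(p).ravel()*1.3,f3(p).ravel()*1.4],p,loss='soft_l1');print(r.x);print(W(r.x,pts,112.).round(1))
E
```

```text
top [ 560.819 -122.903    1.629] [[-1.3, -0.9], [-0.3, 0.3], [0.8, 0.6], [0.1, 0.2], [0.3, -0.2], [0.1, -0.2]]
[[631.8, -188.9], [622.1, -22.2], [488.3, -29.9]]
wrist [ 560.079 -122.431    1.626] [[0.1, -0.3], [0.5, -0.1], [-0.6, -0.2], [-1.0, -0.9], [0.1, 0.6], [0.6, 0.7]]
[[630.8, -188.6], [621.6, -21.9], [487.8, -29.3]]
scene [ 565.858 -117.371    1.628] [[-0.2, 0.1], [1.8, 0.1], [-1.2, -0.7]]
[[636.7, -183.5], [627.2, -16.7], [493.5, -24.3]]
[ 560.37874362 -122.41873678    1.62694065]
[[ 631.2 -188.5  112. ]
 [ 621.8  -21.8  112. ]
 [ 488.   -29.3  112. ]]
```

Request:
{"method": "servo_tool", "body": {"increments": [{"dx": 0,"dy": 0,"dz": 0,"ax": 0,"ay": 0,"az": 0,"claw": 1}]}}

```text
clock: 2.28
eef_pos: [564.0, -111.6, 310.7]
tool_rot: [-1.57, 0.001, 0.052]
force: [0.2, 0.5, -1.2]
width: -0.1
```

```bash
python3 -c "
from h import *
s=read_state();print(s['qpos'].round(3),s['force'],s['clock'],s['eef_pos'],s['tool_rot'],s['qd'].round(3))"
```

```text
[-0.006  0.448  0.232  1.629 -0.114  1.079  1.881] [ 0.24174312  0.48541157 -1.15719   ] 2.2833 [ 564.0086095  -111.56625533  310.72909565] [-1.57013039e+00  1.26972174e-03  5.22971259e-02] [-0.039 -0.014 -0.03   0.012 -0.005  0.    -0.002]
```

Request:
{"method": "servo_tool", "body": {"increments": [{"dx": 0.7,"dy": -0.8,"dz": -1.6,"ax": 0,"ay": 0,"az": 0,"claw": 1},{"dx": 2,"dy": -2.3,"dz": -4.8,"ax": 0,"ay": 0,"az": 0,"claw": 1},{"dx": 3.5,"dy": -4.1,"dz": -8.5,"ax": 0,"ay": 0,"az": 0,"claw": 1},{"dx": 5,"dy": -5.8,"dz": -12,"ax": 0,"ay": 0,"az": 0,"claw": 1},{"dx": 6.2,"dy": -7.2,"dz": -15,"ax": 0,"ay": 0,"az": 0,"claw": 1},{"dx": 6.7,"dy": -7.8,"dz": -16.5,"ax": 0,"ay": 0,"az": 0,"claw": 1},{"dx": 6.7,"dy": -7.8,"dz": -16.5,"ax": 0,"ay": 0,"az": 0,"claw": 1},{"dx": 6.7,"dy": -7.8,"dz": -16.5,"ax": 0,"ay": 0,"az": 0,"claw": 1}]}}

```text
clock: 2.95
eef_pos: [631.0, -186.9, 145.6]
tool_rot: [-1.569, 0.002, 0.056]
force: [-0.3, 0.2, 1.4]
width: -0.1
```

Request:
{"method": "servo_tool", "body": {"increments": [{"dx": 0,"dy": 0,"dz": 0,"ax": 0,"ay": 0,"az": 0,"claw": 1},{"dx": 0,"dy": 0,"dz": 0,"ax": 0,"ay": 0,"az": 0,"claw": 1},{"dx": 0,"dy": 0,"dz": 0,"ax": 0,"ay": 0,"az": 0,"claw": 1},{"dx": 0,"dy": 0,"dz": 0,"ax": 0,"ay": 0,"az": 0,"claw": 1}]}}

```text
clock: 3.28
eef_pos: [632.0, -188.5, 148.0]
tool_rot: [-1.571, -0.002, 0.055]
force: [0.4, -0.1, -0.8]
width: 0.1
```

```bash
python3 -c "
from h import *
import pickle
s=read_state();print(s['qpos'].round(3),s['force'],s['clock'],s['eef_pos'])
from fit2 import *
q=r.x
q=[560.4,-122.4,1.627]
for n in ['wrist','scene','top']:
  im=get_image(n);pickle.dump(im,open(n+'2.pkl','wb'))
  c=im['color'][:,:,::-1].copy()
  e=proj(im,s['eef_pos']);P=proj(im,W(q,np.array([[-70,-67],[97,-67],[97,67],[-97,67.]]),112.));print(n,e,P.round(1).tolist())
  u,v=np.clip(e[0].astype(int),[100,75],[540,405]);c=c[v-75:v+75,u-100:u+100]
  if n=='wrist':c=im['color'][:,:,::-1]
  cv2.imwrite('pics/%s2.png'%n,c if n=='wrist' else cv2.resize(c,None,fx=4,fy=4,interpolation=cv2.INTER_CUBIC));print(u-100,v-75)
"
```

```text
[ 0.137  0.74   0.191  1.573 -0.173  0.843  2.02 ] [ 0.40855481 -0.09135215 -0.75869759] 3.2833 [ 632.03774323 -188.53784846  147.95576714]Traceback (most recent call last):
  File "<string>", line 11, in <module>
    e=proj(im,s['eef_pos']);P=proj(im,W(q,np.array([[-70,-67],[97,-67],[97,67],[-97,67.]]),112.));print(n,e,P.round(1).tolist())
              ~^^^^^^^^^^^
KeyError: 'eef_pos'
```

```bash
cat > look.py <<'E'
from fit2 import *
import sys
def look(tag,names=('wrist','scene','top'),full=('wrist',)):
  st=read_state();print(st['qpos'].round(3),st['force'].round(2),st['clock'],st['eef_pos'].round(1))
  q=[560.4,-122.4,1.627]
  for n in names:
    im=get_image(n);pickle.dump(im,open(n+tag+'.pkl','wb'))
    c=im['color'][:,:,::-1].copy()
    e=proj(im,st['eef_pos']);P=proj(im,W(q,np.array([[-70,-67],[97,-67],[97,67],[-97,67.]]),112.));print(n,e,P.round(1).tolist())
    if n not in full:
      u,v=np.clip(e[0].astype(int),[100,75],[540,405]);c=c[v-75:v+75,u-100:u+100];print(u-100,v-75)
      c=cv2.resize(c,None,fx=4,fy=4,interpolation=cv2.INTER_CUBIC)
    cv2.imwrite('pics/%s%s.png'%(n,tag),c)
look(sys.argv[1],*( [sys.argv[2].split(',')] if len(sys.argv)>2 else []))
E
python3 look.py 2
```

```text
[ 0.137  0.74   0.191  1.573 -0.173  0.843  2.02 ] [-0.17 -0.03 -0.11] 3.3333 [ 631.9 -188.7  147.6]
wrist [[321.42386424 312.46363958]] [[321.9, 277.7], [619.9, 276.6], [693.3, 4.0], [259.4, -3.9]]
scene [[151.3142465  190.25137024]] [[156.4, 210.4], [257.8, 226.5], [287.8, 183.0], [183.9, 169.7]]
51 115
top [[460.08425299 206.95311522]] [[455.0, 212.1], [355.8, 219.0], [362.6, 299.2], [480.1, 290.6]]
360 131
```

View pics/wrist2.png

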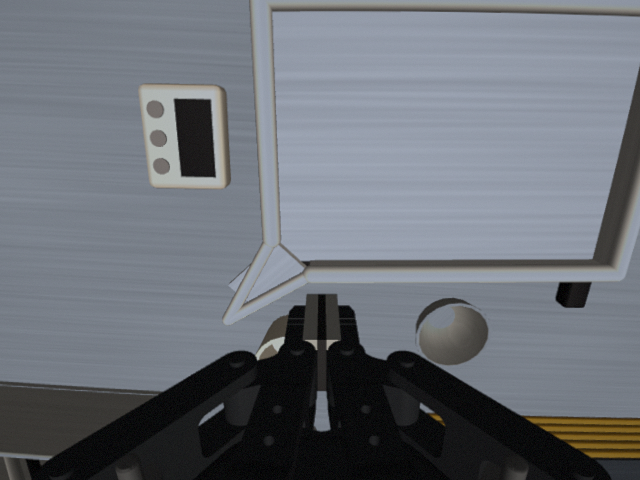

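View pics/scene2.png

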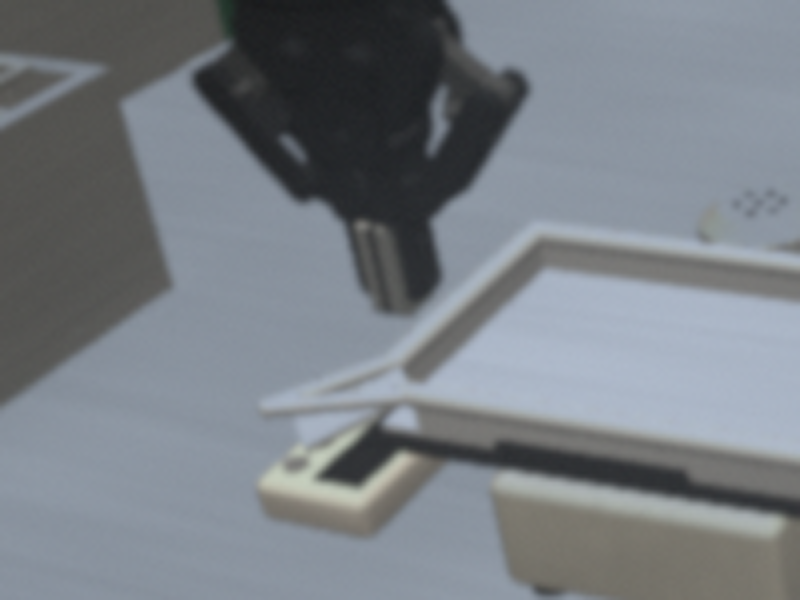

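View pics/top2.png

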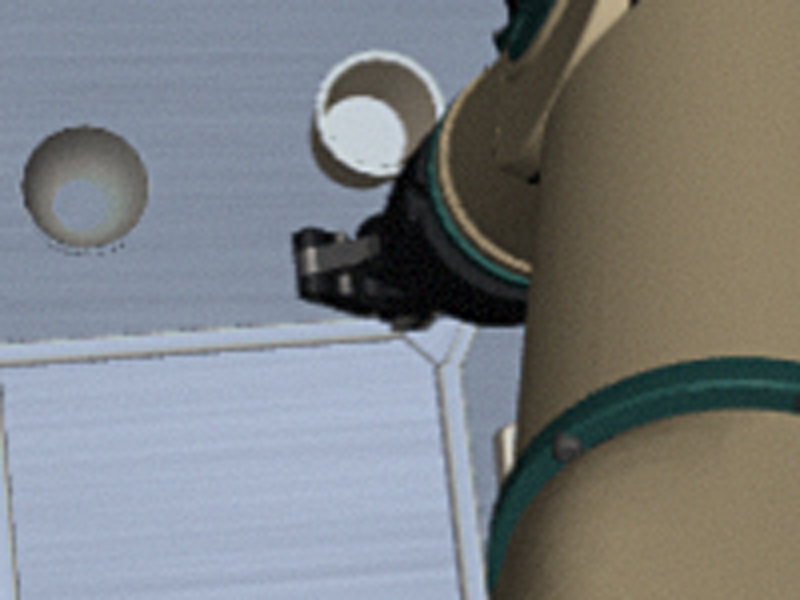

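```bash
python3 - <<'E'
from h import *
from fit import W
import pickle
im=pickle.load(open('wrist2.pkl','rb'))
q=[560.4,-122.4,1.627]
A=np.array([[-70,-67],[0,-67],[97,-67],[97,0]])
print(-np.array(im['R']).T@im['t'])
print(proj(im,W(q,A,107.)).round(1),proj(im,W(q,A,112.)).round(1))
print('outer',proj(im,W(q,A-[0,5],107.)).round(1),'inner',proj(im,W(q,A+[0,5],107.)).round(1))
c=im['color'][225:315,270:430,::-1]
cv2.imwrite('pics/w2z.png',cv2.resize(c,None,fx=5,fy=5,interpolation=cv2.INTER_CUBIC))
g=im['color'].mean(2)
for u in (335,400,447,540): print(u,g[255:292,u].astype(int))
E
```

```text
[ 546.90204789 -193.18829471  291.2550097 ]
[[321.9 273.9]
 [446.1 273.7]
 [613.2 272.9]
 [646.2 153.8]] [[321.9 277.7]
 [449.1 277.5]
 [619.9 276.6]
 [654.5 154.8]]
outer [[321.9 282. ]
 [445.1 281.7]
 [611.  280.8]
 [643.6 163.6]] inner [[321.9 265.7]
 [447.1 265.5]
 [615.5 264.9]
 [648.8 143.8]]
335 [164 163 166 164 146  96  71  70  71  71  68  79  97 113 131 145 152 158
 159 159 159 160 162 163 166 165 163 152 135 130 132 132 130 128 128 128
 127]
400 [162 160 160 161 142  93  73  71  72  68  67  81 101 117 133 146 153 158
 158 159 159 161 161 165 164 164 159 146 133 135 131 129 130 131 130 129
 129]
447 [159 160 159 158 139  88  70  69  72  67  69  84 102 120 136 149 155 156
 158 159 159 160 162 165 164 164 158 140 132 131 130 134 132 126 127 130
 130]
540 [153 155 156 152 112  72  69  69  70  62  74  90 106 126 139 151 154 155
 158 158 159 159 163 162 162 159 148 130 128 126 126 126 126 127 128 129
 132]
```

View pics/w2z.png

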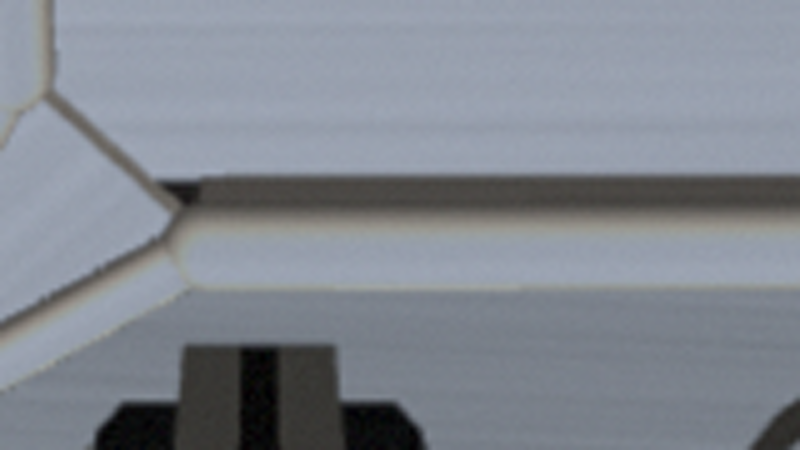

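Request:
{"method": "servo_tool", "body": {"increments": [{"dx": 0,"dy": 0.05,"dz": -0.6,"ax": 0,"ay": 0,"az": 0,"claw": 1},{"dx": 0,"dy": 0.05,"dz": -1.2,"ax": 0,"ay": 0,"az": 0,"claw": 1},{"dx": 0,"dy": 0.05,"dz": -1.8,"ax": 0,"ay": 0,"az": 0,"claw": 1},{"dx": 0,"dy": 0.05,"dz": -2.2,"ax": 0,"ay": 0,"az": 0,"claw": 1},{"dx": 0,"dy": 0.05,"dz": -2.5,"ax": 0,"ay": 0,"az": 0,"claw": 1},{"dx": 0,"dy": 0.05,"dz": -2.7,"ax": 0,"ay": 0,"az": 0,"claw": 1},{"dx": 0,"dy": 0.05,"dz": -2.8,"ax": 0,"ay": 0,"az": 0,"claw": 1},{"dx": 0,"dy": 0.05,"dz": -2.8,"ax": 0,"ay": 0,"az": 0,"claw": 1}]}}

```text
clock: 4.15
eef_pos: [631.4, -188.7, 118.1]
tool_rot: [-1.571, 0.0, 0.054]
force: [0.5, 0.1, 0.0]
width: 0.0
```

Request:
{"method": "servo_tool", "body": {"increments": [{"dx": 0,"dy": 0,"dz": 0,"ax": 0,"ay": 0,"az": 0,"claw": 1},{"dx": 0,"dy": 0,"dz": 0,"ax": 0,"ay": 0,"az": 0,"claw": 1},{"dx": 0,"dy": 0,"dz": 0,"ax": 0,"ay": 0,"az": 0,"claw": 1},{"dx": 0,"dy": 0,"dz": 0,"ax": 0,"ay": 0,"az": 0,"claw": 1}]}}

```text
clock: 4.48
eef_pos: [631.6, -188.6, 118.6]
tool_rot: [-1.571, -0.0, 0.054]
force: [0.5, 0.8, -0.1]
width: -0.0
```

Request:
{"method": "servo_tool", "body": {"increments": [{"dx": 0,"dy": 0,"dz": -0.1,"ax": 0,"ay": 0,"az": 0,"claw": 1},{"dx": 0,"dy": 0,"dz": -0.2,"ax": 0,"ay": 0,"az": 0,"claw": 1},{"dx": 0,"dy": 0,"dz": -0.3,"ax": 0,"ay": 0,"az": 0,"claw": 1},{"dx": 0,"dy": 0,"dz": -0.4,"ax": 0,"ay": 0,"az": 0,"claw": 1},{"dx": 0,"dy": 0,"dz": -0.5,"ax": 0,"ay": 0,"az": 0,"claw": 1},{"dx": 0,"dy": 0,"dz": -0.5,"ax": 0,"ay": 0,"az": 0,"claw": 1},{"dx": 0,"dy": 0,"dz": -0.5,"ax": 0,"ay": 0,"az": 0,"claw": 1}]}}

```text
clock: 5.07
eef_pos: [631.4, -188.6, 113.2]
tool_rot: [-1.571, 0.0, 0.054]
force: [-1.0, -0.9, -0.3]
width: -0.0
```

Request:
{"method": "servo_tool", "body": {"increments": [{"dx": 0,"dy": 0,"dz": -0.1,"ax": 0,"ay": 0,"az": 0,"claw": 1},{"dx": 0,"dy": 0,"dz": -0.2,"ax": 0,"ay": 0,"az": 0,"claw": 1},{"dx": 0,"dy": 0,"dz": -0.3,"ax": 0,"ay": 0,"az": 0,"claw": 1},{"dx": 0,"dy": 0,"dz": -0.4,"ax": 0,"ay": 0,"az": 0,"claw": 1},{"dx": 0,"dy": 0,"dz": -0.5,"ax": 0,"ay": 0,"az": 0,"claw": 1},{"dx": 0,"dy": 0,"dz": -0.5,"ax": 0,"ay": 0,"az": 0,"claw": 1},{"dx": 0,"dy": 0,"dz": -0.5,"ax": 0,"ay": 0,"az": 0,"claw": 1},{"dx": 0,"dy": 0,"dz": -0.5,"ax": 0,"ay": 0,"az": 0,"claw": 1}]}}

```text
clock: 5.73
eef_pos: [631.6, -188.7, 108.5]
tool_rot: [-1.571, -0.0, 0.054]
force: [0.5, -0.1, 3.2]
width: -0.0
```

```bash
python3 look.py 3 wrist,scene
```

```text
[ 0.144  0.789  0.18   1.598 -0.183  0.771  2.028] [ 0.48 -0.14  3.25] 5.7333 [ 631.6 -188.7  108.5]
wrist [[321.45713791 312.39435443]] [[321.9, 315.8], [684.0, 312.7], [794.0, -23.5], [239.9, -39.4]]
scene [[156.56136444 212.48305599]] [[156.4, 210.4], [257.8, 226.5], [287.8, 183.0], [183.9, 169.7]]
56 137
```

View pics/wrist3.png

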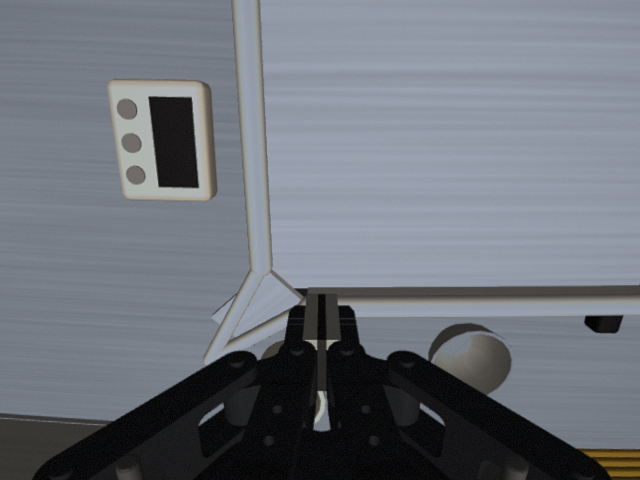

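View pics/scene3.png

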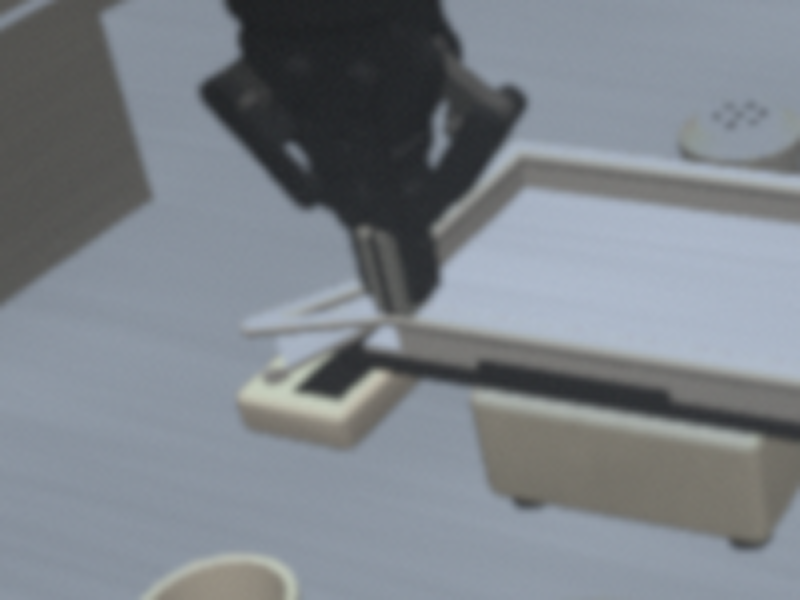

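Request:
{"method": "servo_tool", "body": {"increments": [{"dx": 0,"dy": 0,"dz": -0.1,"ax": 0,"ay": 0,"az": 0,"claw": 1},{"dx": 0,"dy": 0,"dz": -0.2,"ax": 0,"ay": 0,"az": 0,"claw": 1},{"dx": 0,"dy": 0,"dz": -0.25,"ax": 0,"ay": 0,"az": 0,"claw": 1},{"dx": 0,"dy": 0.1,"dz": -0.25,"ax": 0,"ay": 0,"az": 0,"claw": 1},{"dx": -0.02,"dy": 0.3,"dz": -0.25,"ax": 0,"ay": 0,"az": 0,"claw": 1},{"dx": -0.03,"dy": 0.5,"dz": -0.25,"ax": 0,"ay": 0,"az": 0,"claw": 1},{"dx": -0.05,"dy": 0.8,"dz": -0.25,"ax": 0,"ay": 0,"az": 0,"claw": 1},{"dx": -0.06,"dy": 1.1,"dz": -0.25,"ax": 0,"ay": 0,"az": 0,"claw": 1}]}}

```text
clock: 6.5
eef_pos: [630.9, -178.0, 106.0]
tool_rot: [-1.572, -0.0, 0.054]
force: [0.7, -2.1, 3.8]
width: -0.5
```

Request:
{"method": "servo_tool", "body": {"increments": [{"dx": -0.02,"dy": 0.3,"dz": 0,"ax": 0,"ay": 0,"az": 0,"claw": 1},{"dx": -0.03,"dy": 0.6,"dz": 0,"ax": 0,"ay": 0,"az": 0,"claw": 1},{"dx": -0.05,"dy": 0.9,"dz": 0,"ax": 0,"ay": 0,"az": 0,"claw": 1},{"dx": -0.07,"dy": 1.2,"dz": 0,"ax": 0,"ay": 0,"az": 0,"claw": 1},{"dx": -0.085,"dy": 1.5,"dz": 0,"ax": 0,"ay": 0,"az": 0,"claw": 1},{"dx": -0.1,"dy": 1.8,"dz": 0,"ax": 0,"ay": 0,"az": 0,"claw": 1},{"dx": -0.12,"dy": 2.1,"dz": 0,"ax": 0,"ay": 0,"az": 0,"claw": 1},{"dx": -0.135,"dy": 2.4,"dz": 0,"ax": 0,"ay": 0,"az": 0,"claw": 1}]}}

```text
clock: 7.17
eef_pos: [629.4, -153.3, 105.8]
tool_rot: [-1.571, 0.0, 0.054]
force: [0.5, -3.1, 3.5]
width: -0.0
```

```bash
python3 look.py 4 wrist
```

```text
[ 0.088  0.779  0.183  1.634 -0.189  0.747  1.984] [ 0.49 -3.12  3.47] 7.1667 [ 629.4 -153.3  105.8]
wrist [[321.54035698 312.47887498]] [[241.5, 319.3], [615.1, 317.2], [710.6, -32.2], [130.7, -39.6]]
```

View pics/wrist4.png

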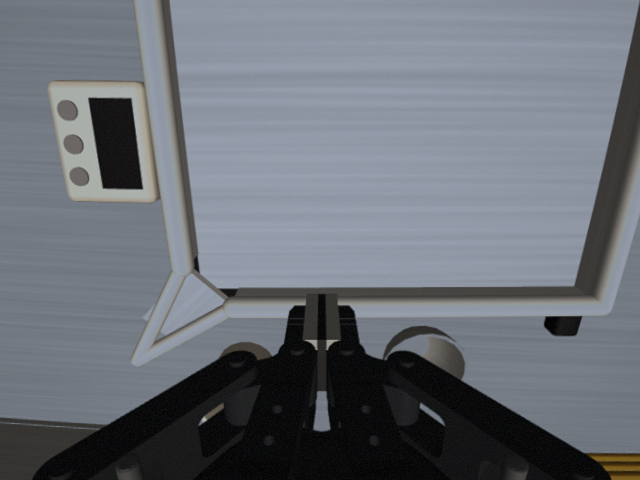

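Request:
{"method": "servo_tool", "body": {"increments": [{"dx": -0.02,"dy": 0.3,"dz": 0,"ax": 0,"ay": 0,"az": 0,"claw": 1},{"dx": -0.03,"dy": 0.6,"dz": 0,"ax": 0,"ay": 0,"az": 0,"claw": 1},{"dx": -0.05,"dy": 0.9,"dz": 0,"ax": 0,"ay": 0,"az": 0,"claw": 1},{"dx": -0.07,"dy": 1.2,"dz": 0,"ax": 0,"ay": 0,"az": 0,"claw": 1},{"dx": -0.085,"dy": 1.5,"dz": 0,"ax": 0,"ay": 0,"az": 0,"claw": 1},{"dx": -0.1,"dy": 1.8,"dz": 0,"ax": 0,"ay": 0,"az": 0,"claw": 1},{"dx": -0.12,"dy": 2.1,"dz": 0,"ax": 0,"ay": 0,"az": 0,"claw": 1},{"dx": -0.135,"dy": 2.4,"dz": 0,"ax": 0,"ay": 0,"az": 0,"claw": 1}]}}

```text
clock: 7.88
eef_pos: [628.1, -129.3, 105.8]
tool_rot: [-1.571, 0.0, 0.054]
force: [0.0, -2.6, 4.5]
width: 0.1
```

Request:
{"method": "servo_tool", "body": {"increments": [{"dx": -0.02,"dy": 0.3,"dz": 0,"ax": 0,"ay": 0,"az": 0,"claw": 1},{"dx": -0.03,"dy": 0.6,"dz": 0,"ax": 0,"ay": 0,"az": 0,"claw": 1},{"dx": -0.05,"dy": 0.9,"dz": 0,"ax": 0,"ay": 0,"az": 0,"claw": 1},{"dx": -0.07,"dy": 1.2,"dz": 0,"ax": 0,"ay": 0,"az": 0,"claw": 1},{"dx": -0.085,"dy": 1.5,"dz": 0,"ax": 0,"ay": 0,"az": 0,"claw": 1},{"dx": -0.1,"dy": 1.8,"dz": 0,"ax": 0,"ay": 0,"az": 0,"claw": 1},{"dx": -0.12,"dy": 2.1,"dz": 0,"ax": 0,"ay": 0,"az": 0,"claw": 1},{"dx": -0.135,"dy": 2.4,"dz": 0,"ax": 0,"ay": 0,"az": 0,"claw": 1}]}}

```text
clock: 8.55
eef_pos: [626.7, -105.4, 105.8]
tool_rot: [-1.571, 0.0, 0.054]
force: [0.2, -2.4, 3.4]
width: -0.1
```

Request:
{"method": "servo_tool", "body": {"increments": [{"dx": -0.02,"dy": 0.3,"dz": 0,"ax": 0,"ay": 0,"az": 0,"claw": 1},{"dx": -0.03,"dy": 0.6,"dz": 0,"ax": 0,"ay": 0,"az": 0,"claw": 1},{"dx": -0.05,"dy": 0.9,"dz": 0,"ax": 0,"ay": 0,"az": 0,"claw": 1},{"dx": -0.07,"dy": 1.2,"dz": 0,"ax": 0,"ay": 0,"az": 0,"claw": 1},{"dx": -0.085,"dy": 1.5,"dz": 0,"ax": 0,"ay": 0,"az": 0,"claw": 1},{"dx": -0.1,"dy": 1.8,"dz": 0,"ax": 0,"ay": 0,"az": 0,"claw": 1},{"dx": -0.12,"dy": 2.1,"dz": 0,"ax": 0,"ay": 0,"az": 0,"claw": 1},{"dx": -0.135,"dy": 2.4,"dz": 0,"ax": 0,"ay": 0,"az": 0,"claw": 1}]}}

```text
clock: 9.22
eef_pos: [625.4, -81.3, 105.8]
tool_rot: [-1.571, 0.0, 0.054]
force: [-0.5, -3.3, 4.5]
width: -0.1
```

```bash
python3 look.py 5 wrist
python3 - <<'E'
from fit2 import *
im=pickle.load(open('wrist5.pkl','rb'))
q=[560.4,-122.4,1.627]
A=np.array([[97,-67],[97,-30],[97,0],[0,-67]])
for dy in (0,3):
  qq=[q[0],q[1]+dy,q[2]]
  print(dy,'outer',proj(im,W(qq,A+[5,0],101.)).round(1).tolist(),'inner',proj(im,W(qq,A-[5,0],101.)).round(1).tolist())
c=im['color'][150:330,290:530,::-1]
cv2.imwrite('pics/w5z.png',cv2.resize(c,None,fx=10/3,fy=10/3,interpolation=cv2.INTER_CUBIC))
E
```

```text
[-0.03   0.759  0.192  1.686 -0.201  0.716  1.888] [-0.46 -3.29  4.5 ] 9.2167 [625.4 -81.3 105.8]
wrist [[321.49308551 312.48417158]] [[81.1, 318.5], [456.6, 318.8], [503.1, -41.0], [-74.7, -29.3]]
0 outer [[459.0, 306.3], [469.4, 231.3], [478.8, 161.6], [252.5, 306.8]] inner [[437.8, 306.4], [446.7, 231.3], [454.6, 161.6], [231.3, 306.8]]
3 outer [[465.2, 306.6], [476.2, 231.7], [485.9, 162.1], [258.9, 307.1]] inner [[444.1, 306.7], [453.5, 231.7], [461.8, 162.0], [237.7, 307.1]]
```

View pics/w5z.png

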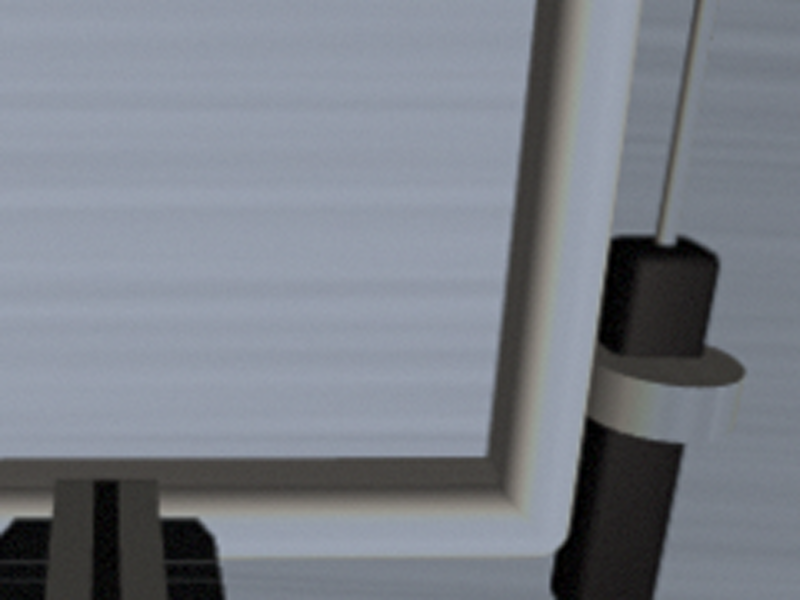

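Request:
{"method": "servo_tool", "body": {"increments": [{"dx": -0.02,"dy": 0.3,"dz": 0,"ax": 0,"ay": 0,"az": 0,"claw": 1},{"dx": -0.03,"dy": 0.6,"dz": 0,"ax": 0,"ay": 0,"az": 0,"claw": 1},{"dx": -0.05,"dy": 0.9,"dz": 0,"ax": 0,"ay": 0,"az": 0,"claw": 1},{"dx": -0.07,"dy": 1.2,"dz": 0,"ax": 0,"ay": 0,"az": 0,"claw": 1},{"dx": -0.085,"dy": 1.5,"dz": 0,"ax": 0,"ay": 0,"az": 0,"claw": 1},{"dx": -0.1,"dy": 1.8,"dz": 0,"ax": 0,"ay": 0,"az": 0,"claw": 1},{"dx": -0.12,"dy": 2.1,"dz": 0,"ax": 0,"ay": 0,"az": 0,"claw": 1},{"dx": -0.135,"dy": 2.4,"dz": 0,"ax": 0,"ay": 0,"az": 0,"claw": 1}]}}

```text
clock: 9.93
eef_pos: [624.0, -57.3, 105.8]
tool_rot: [-1.571, 0.0, 0.054]
force: [1.2, -2.5, 4.2]
width: -0.2
```

Request:
{"method": "servo_tool", "body": {"increments": [{"dx": -0.02,"dy": 0.3,"dz": 0,"ax": 0,"ay": 0,"az": 0,"claw": 1},{"dx": -0.03,"dy": 0.6,"dz": 0,"ax": 0,"ay": 0,"az": 0,"claw": 1},{"dx": -0.05,"dy": 0.9,"dz": 0,"ax": 0,"ay": 0,"az": 0,"claw": 1},{"dx": -0.07,"dy": 1.2,"dz": 0,"ax": 0,"ay": 0,"az": 0,"claw": 1},{"dx": -0.085,"dy": 1.5,"dz": 0,"ax": 0,"ay": 0,"az": 0,"claw": 1},{"dx": -0.1,"dy": 1.8,"dz": 0,"ax": 0,"ay": 0,"az": 0,"claw": 1},{"dx": -0.12,"dy": 2.1,"dz": 0,"ax": 0,"ay": 0,"az": 0,"claw": 1},{"dx": -0.135,"dy": 2.4,"dz": 0,"ax": 0,"ay": 0,"az": 0,"claw": 1}]}}

```text
clock: 10.6
eef_pos: [622.7, -33.3, 105.8]
tool_rot: [-1.571, 0.0, 0.054]
force: [0.3, -4.0, 4.2]
width: 0.1
```

Request:
{"method": "servo_tool", "body": {"increments": [{"dx": -0.015,"dy": 0.3,"dz": 0,"ax": 0,"ay": 0,"az": 0,"claw": 1},{"dx": -0.03,"dy": 0.6,"dz": 0,"ax": 0,"ay": 0,"az": 0,"claw": 1},{"dx": -0.045,"dy": 0.85,"dz": 0,"ax": 0,"ay": 0,"az": 0,"claw": 1},{"dx": -0.06,"dy": 1.05,"dz": 0,"ax": 0,"ay": 0,"az": 0,"claw": 1},{"dx": -0.065,"dy": 1.2,"dz": 0,"ax": 0,"ay": 0,"az": 0,"claw": 1},{"dx": -0.07,"dy": 1.3,"dz": 0,"ax": 0,"ay": 0,"az": 0,"claw": 1},{"dx": -0.07,"dy": 1.3,"dz": 0,"ax": 0,"ay": 0,"az": 0,"claw": 1}]}}

```text
clock: 11.18
eef_pos: [622.0, -20.3, 105.8]
tool_rot: [-1.571, 0.0, 0.054]
force: [0.2, -1.7, 3.5]
width: -0.1
```

```bash
python3 look.py 6 wrist,scene
python3 - <<'E'
from fit2 import *
im=pickle.load(open('wrist6.pkl','rb'))
q=[560.4,-122.4,1.627]
A=np.array([[97,-67],[97,-30],[97,0],[97,30]])
for dy in (0,3):
  qq=[q[0],q[1]+dy,q[2]]
  print(dy,'outer',proj(im,W(qq,A+[5,0],101.)).round(1).tolist(),'inner',proj(im,W(qq,A-[5,0],101.)).round(1).tolist())
print(proj(im,W(q,np.array([[50,-72],[50,-62]]),101.)))
c=im['color'][150:330,230:470,::-1]
cv2.imwrite('pics/w6z.png',cv2.resize(c,None,fx=10/3,fy=10/3,interpolation=cv2.INTER_CUBIC))
E
```

```text
[-0.134  0.75   0.2    1.71  -0.212  0.702  1.802] [ 0.24 -1.68  3.55] 11.1833 [622.  -20.3 105.8]
wrist [[321.46864666 312.39531824]] [[-47.7, 316.9], [318.1, 319.3], [316.1, -42.9], [-225.1, -15.5]]
scene [[259.01180724 230.2898346 ]] [[156.4, 210.4], [257.8, 226.5], [287.8, 183.0], [183.9, 169.7]]
159 155
0 outer [[329.0, 306.7], [329.4, 231.4], [329.8, 161.4], [330.2, 82.1]] inner [[307.6, 306.7], [306.4, 231.5], [305.3, 161.5], [304.1, 82.1]]
3 outer [[335.4, 307.0], [336.3, 231.8], [337.1, 161.8], [338.0, 82.5]] inner [[314.0, 307.0], [313.3, 231.8], [312.6, 161.9], [311.9, 82.6]]
[[219.30152335 315.97493068]
 [217.21755771 297.18265774]]
```

View pics/w6z.png

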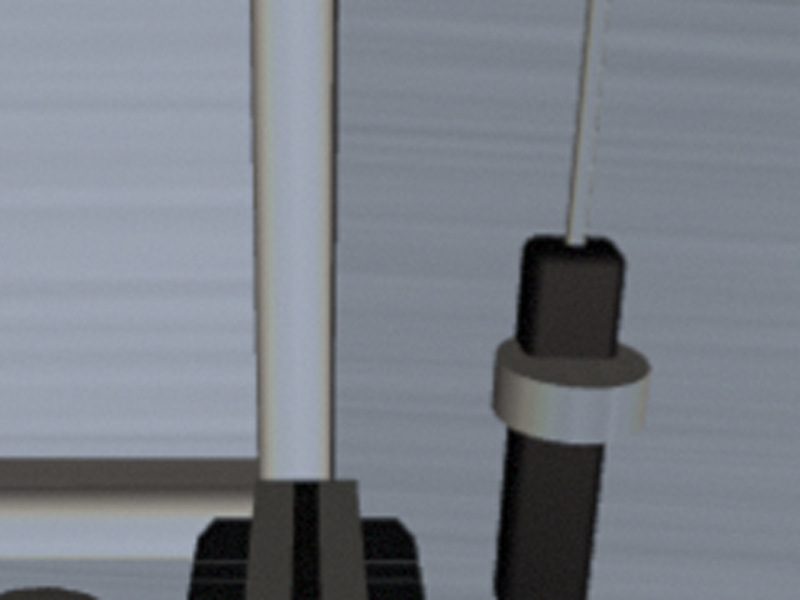

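View pics/scene6.png

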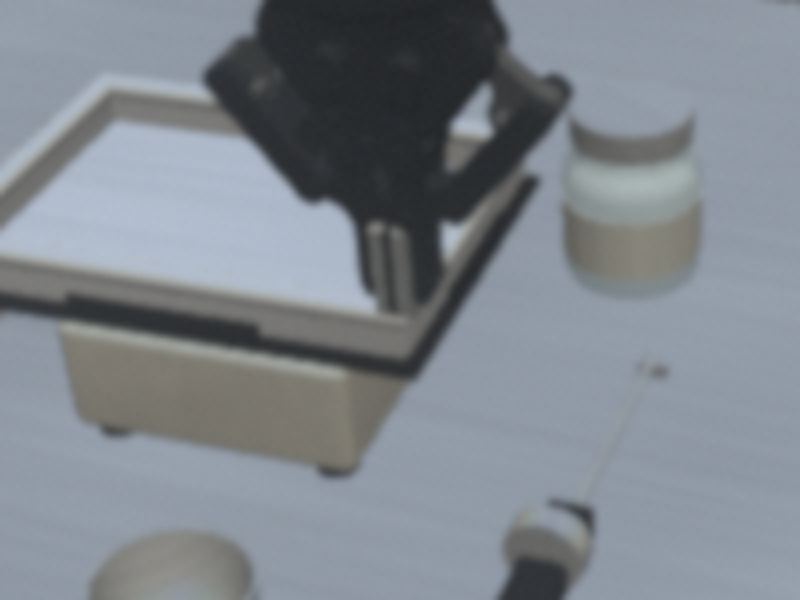

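Request:
{"method": "servo_tool", "body": {"increments": [{"dx": -0.1,"dy": -0.02,"dz": 0,"ax": 0,"ay": 0,"az": 0,"claw": 1},{"dx": -0.3,"dy": -0.05,"dz": 0,"ax": 0,"ay": 0,"az": 0,"claw": 1},{"dx": -0.6,"dy": -0.07,"dz": 0,"ax": 0,"ay": 0,"az": 0,"claw": 1},{"dx": -0.9,"dy": -0.09,"dz": 0,"ax": 0,"ay": 0,"az": 0,"claw": 1},{"dx": -1.2,"dy": -0.11,"dz": 0,"ax": 0,"ay": 0,"az": 0,"claw": 1},{"dx": -1.5,"dy": -0.13,"dz": 0,"ax": 0,"ay": 0,"az": 0,"claw": 1},{"dx": -1.8,"dy": -0.14,"dz": 0,"ax": 0,"ay": 0,"az": 0,"claw": 1},{"dx": -2.1,"dy": -0.16,"dz": 0,"ax": 0,"ay": 0,"az": 0,"claw": 1}]}}

```text
clock: 11.95
eef_pos: [600.8, -22.0, 105.9]
tool_rot: [-1.571, -0.0, 0.054]
force: [4.0, 0.8, 3.7]
width: 0.0
```

Request:
{"method": "servo_tool", "body": {"increments": [{"dx": -0.3,"dy": -0.02,"dz": 0,"ax": 0,"ay": 0,"az": 0,"claw": 1},{"dx": -0.6,"dy": -0.035,"dz": 0,"ax": 0,"ay": 0,"az": 0,"claw": 1},{"dx": -0.9,"dy": -0.05,"dz": 0,"ax": 0,"ay": 0,"az": 0,"claw": 1},{"dx": -1.2,"dy": -0.07,"dz": 0,"ax": 0,"ay": 0,"az": 0,"claw": 1},{"dx": -1.5,"dy": -0.085,"dz": 0,"ax": 0,"ay": 0,"az": 0,"claw": 1},{"dx": -1.8,"dy": -0.1,"dz": 0,"ax": 0,"ay": 0,"az": 0,"claw": 1},{"dx": -2.1,"dy": -0.12,"dz": 0,"ax": 0,"ay": 0,"az": 0,"claw": 1},{"dx": -2.4,"dy": -0.14,"dz": 0,"ax": 0,"ay": 0,"az": 0,"claw": 1}]}}

```text
clock: 12.62
eef_pos: [576.7, -23.6, 105.8]
tool_rot: [-1.571, 0.0, 0.054]
force: [3.1, 0.3, 4.4]
width: 0.0
```

Request:
{"method": "servo_tool", "body": {"increments": [{"dx": -0.3,"dy": -0.02,"dz": 0,"ax": 0,"ay": 0,"az": 0,"claw": 1},{"dx": -0.6,"dy": -0.035,"dz": 0,"ax": 0,"ay": 0,"az": 0,"claw": 1},{"dx": -0.9,"dy": -0.05,"dz": 0,"ax": 0,"ay": 0,"az": 0,"claw": 1},{"dx": -1.2,"dy": -0.07,"dz": 0,"ax": 0,"ay": 0,"az": 0,"claw": 1},{"dx": -1.5,"dy": -0.085,"dz": 0,"ax": 0,"ay": 0,"az": 0,"claw": 1},{"dx": -1.8,"dy": -0.1,"dz": 0,"ax": 0,"ay": 0,"az": 0,"claw": 1},{"dx": -2.1,"dy": -0.12,"dz": 0,"ax": 0,"ay": 0,"az": 0,"claw": 1},{"dx": -2.4,"dy": -0.14,"dz": 0,"ax": 0,"ay": 0,"az": 0,"claw": 1}]}}

```text
clock: 13.28
eef_pos: [552.8, -25.0, 105.8]
tool_rot: [-1.571, -0.0, 0.054]
force: [3.3, -0.2, 3.5]
width: 0.2
```

```bash
python3 look.py 7 wrist,top
python3 - <<'E'
from fit2 import *
im=pickle.load(open('wrist7.pkl','rb'))
q=[560.4,-122.4,1.627]
A=np.array([[97,20],[97,40],[97,60],[80,67]])
for dy in (0,):
  qq=[q[0],q[1]+dy,q[2]]
  print(dy,'outer',proj(im,W(qq,A+[5,0],101.)).round(1).tolist(),'inner',proj(im,W(qq,A-[5,0],101.)).round(1).tolist())
print(proj(im,W(q,np.array([[60,72],[60,62]]),101.)))
c=im['color'][150:330,230:470,::-1]
cv2.imwrite('pics/w7z.png',cv2.resize(c,None,fx=10/3,fy=10/3,interpolation=cv2.INTER_CUBIC))
E
```

```text
[-0.129  0.674  0.19   1.906 -0.216  0.582  1.827] [ 3.35 -0.23  3.49] 13.2833 [552.8 -25.  105.8]
wrist [[321.49132587 312.55210182]] [[0.2, 433.1], [320.5, 438.3], [319.4, 171.3], [-156.5, 176.5]]
top [[358.61862373 260.46538826]] [[455.0, 212.1], [355.8, 219.0], [362.6, 299.2], [480.1, 290.6]]
258 185
0 outer [[331.0, 272.3], [331.3, 230.1], [331.7, 184.3], [290.3, 167.5]] inner [[308.9, 272.4], [308.3, 230.2], [307.6, 184.4], [266.0, 167.5]]
[[228.59019333 155.32922589]
 [230.57997052 179.84016558]]
```

View pics/w7z.png

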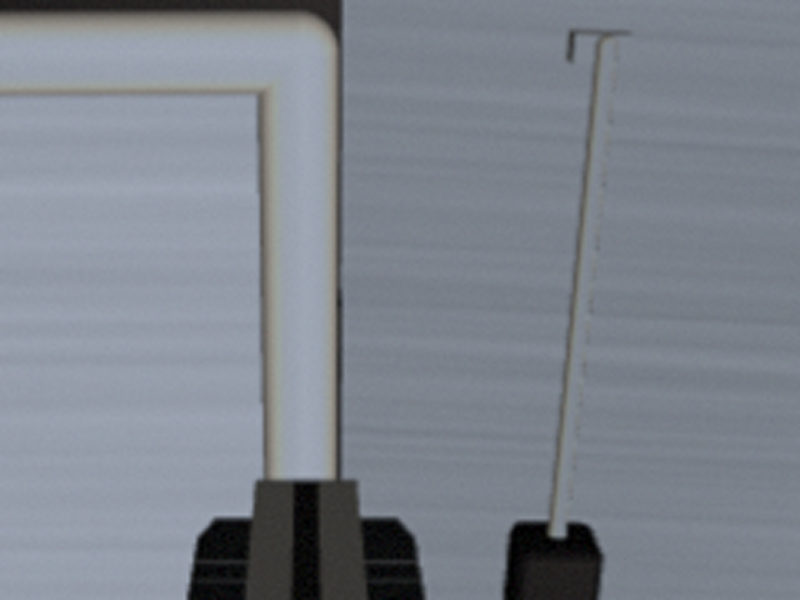

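View pics/top7.png

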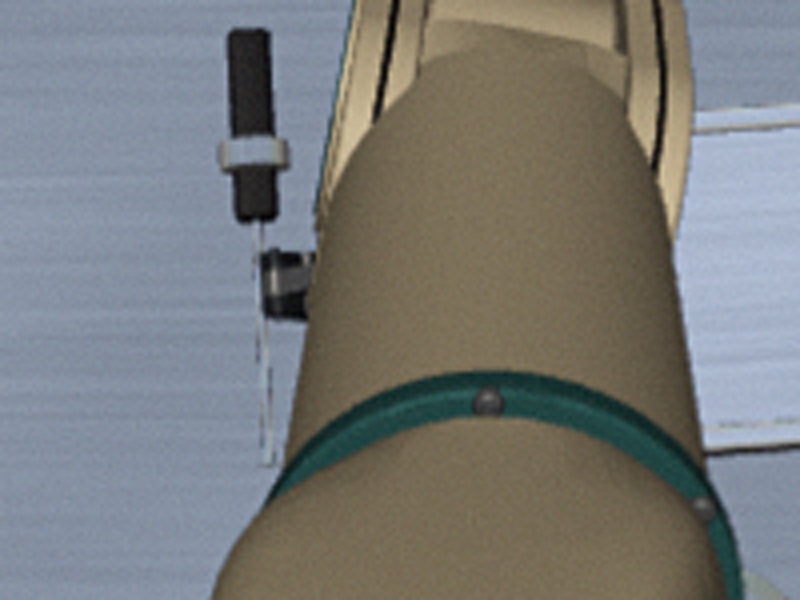

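Request:
{"method": "servo_tool", "body": {"increments": [{"dx": -0.3,"dy": -0.02,"dz": 0,"ax": 0,"ay": 0,"az": 0,"claw": 1},{"dx": -0.6,"dy": -0.035,"dz": 0,"ax": 0,"ay": 0,"az": 0,"claw": 1},{"dx": -0.9,"dy": -0.05,"dz": 0,"ax": 0,"ay": 0,"az": 0,"claw": 1},{"dx": -1.2,"dy": -0.07,"dz": 0,"ax": 0,"ay": 0,"az": 0,"claw": 1},{"dx": -1.5,"dy": -0.085,"dz": 0,"ax": 0,"ay": 0,"az": 0,"claw": 1},{"dx": -1.8,"dy": -0.1,"dz": 0,"ax": 0,"ay": 0,"az": 0,"claw": 1},{"dx": -2.1,"dy": -0.12,"dz": 0,"ax": 0,"ay": 0,"az": 0,"claw": 1},{"dx": -2.4,"dy": -0.14,"dz": 0,"ax": 0,"ay": 0,"az": 0,"claw": 1}]}}

```text
clock: 14.05
eef_pos: [528.7, -26.4, 105.8]
tool_rot: [-1.571, 0.0, 0.054]
force: [3.1, 0.3, 3.8]
width: -0.0
```

Request:
{"method": "servo_tool", "body": {"increments": [{"dx": -0.3,"dy": -0.02,"dz": 0,"ax": 0,"ay": 0,"az": 0,"claw": 1},{"dx": -0.6,"dy": -0.035,"dz": 0,"ax": 0,"ay": 0,"az": 0,"claw": 1},{"dx": -0.9,"dy": -0.05,"dz": 0,"ax": 0,"ay": 0,"az": 0,"claw": 1},{"dx": -1.2,"dy": -0.07,"dz": 0,"ax": 0,"ay": 0,"az": 0,"claw": 1},{"dx": -1.5,"dy": -0.085,"dz": 0,"ax": 0,"ay": 0,"az": 0,"claw": 1},{"dx": -1.8,"dy": -0.1,"dz": 0,"ax": 0,"ay": 0,"az": 0,"claw": 1},{"dx": -2.1,"dy": -0.12,"dz": 0,"ax": 0,"ay": 0,"az": 0,"claw": 1},{"dx": -2.4,"dy": -0.14,"dz": 0,"ax": 0,"ay": 0,"az": 0,"claw": 1}]}}

```text
clock: 14.72
eef_pos: [504.7, -27.8, 105.8]
tool_rot: [-1.571, 0.0, 0.054]
force: [3.9, 0.4, 4.2]
width: -0.1
```

Request:
{"method": "servo_tool", "body": {"increments": [{"dx": -0.3,"dy": -0.02,"dz": 0,"ax": 0,"ay": 0,"az": 0,"claw": 1},{"dx": -0.6,"dy": -0.035,"dz": 0,"ax": 0,"ay": 0,"az": 0,"claw": 1},{"dx": -0.9,"dy": -0.05,"dz": 0,"ax": 0,"ay": 0,"az": 0,"claw": 1},{"dx": -1.2,"dy": -0.07,"dz": 0,"ax": 0,"ay": 0,"az": 0,"claw": 1},{"dx": -1.5,"dy": -0.085,"dz": 0,"ax": 0,"ay": 0,"az": 0,"claw": 1},{"dx": -1.7,"dy": -0.1,"dz": 0,"ax": 0,"ay": 0,"az": 0,"claw": 1},{"dx": -1.8,"dy": -0.11,"dz": 0,"ax": 0,"ay": 0,"az": 0,"claw": 1},{"dx": -1.8,"dy": -0.11,"dz": 0,"ax": 0,"ay": 0,"az": 0,"claw": 1}]}}

```text
clock: 15.38
eef_pos: [486.5, -29.0, 105.8]
tool_rot: [-1.571, 0.001, 0.054]
force: [2.0, 0.2, 4.1]
width: 0.1
```

```bash
python3 look.py 8 wrist,scene
```

```text
[-0.118  0.609  0.175  2.081 -0.222  0.47   1.85 ] [1.96 0.19 4.11] 15.3833 [486.5 -29.  105.8]
wrist [[321.42641136 312.48585151]] [[36.4, 518.6], [321.1, 524.7], [320.4, 322.7], [-97.9, 319.4]]
scene [[288.45606127 185.92987559]] [[156.4, 210.4], [257.8, 226.5], [287.8, 183.0], [183.9, 169.7]]
188 110
```

View pics/wrist8.png

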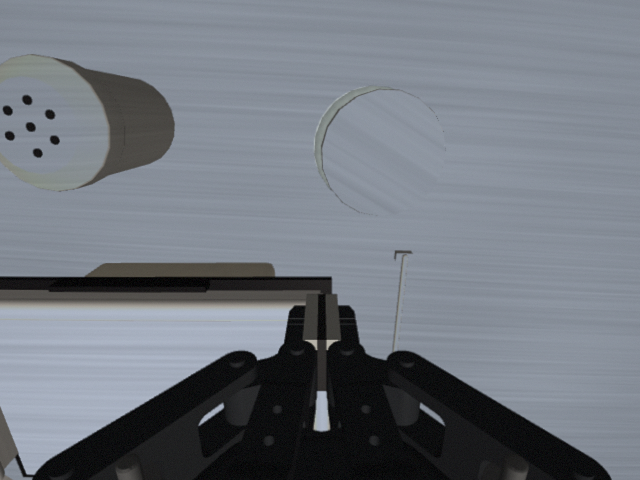

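View pics/scene8.png

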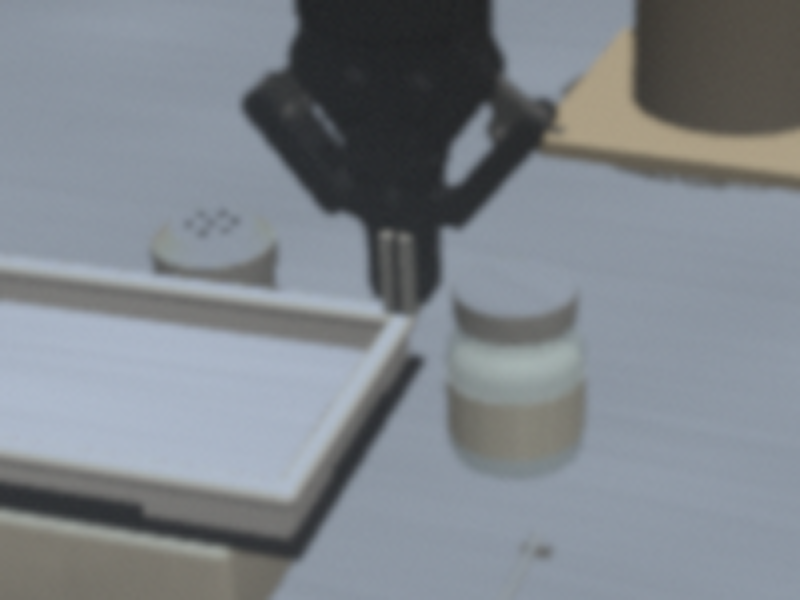

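Request:
{"method": "servo_tool", "body": {"increments": [{"dx": 0,"dy": 0,"dz": 0.2,"ax": 0,"ay": 0,"az": 0,"claw": 1},{"dx": 0,"dy": 0,"dz": 0.5,"ax": 0,"ay": 0,"az": 0,"claw": 1},{"dx": 0,"dy": 0,"dz": 0.9,"ax": 0,"ay": 0,"az": 0,"claw": 1},{"dx": 0,"dy": 0,"dz": 1.5,"ax": 0,"ay": 0,"az": 0,"claw": 1},{"dx": 0,"dy": 0,"dz": 2.5,"ax": 0,"ay": 0,"az": 0,"claw": 1},{"dx": 0,"dy": 0,"dz": 4,"ax": 0,"ay": 0,"az": 0,"claw": 1},{"dx": 0,"dy": 0,"dz": 6,"ax": 0,"ay": 0,"az": 0,"claw": 1},{"dx": 0,"dy": 0,"dz": 8,"ax": 0,"ay": 0,"az": 0,"claw": 1}]}}

```text
clock: 16.15
eef_pos: [485.9, -28.9, 186.8]
tool_rot: [-1.571, 0.002, 0.054]
force: [1.2, -0.8, -0.1]
width: 0.0
```

Request:
{"method": "servo_tool", "body": {"increments": [{"dx": 0,"dy": 0,"dz": 2,"ax": 0,"ay": 0,"az": 0,"claw": 1},{"dx": 0,"dy": 0,"dz": 4,"ax": 0,"ay": 0,"az": 0,"claw": 1},{"dx": 0,"dy": 0,"dz": 6,"ax": 0,"ay": 0,"az": 0,"claw": 1},{"dx": 0,"dy": 0,"dz": 7.5,"ax": 0,"ay": 0,"az": 0,"claw": 1},{"dx": 0,"dy": 0,"dz": 8,"ax": 0,"ay": 0,"az": 0,"claw": 1},{"dx": 0,"dy": 0,"dz": 8,"ax": 0,"ay": 0,"az": 0,"claw": 1},{"dx": 0,"dy": 0,"dz": 8,"ax": 0,"ay": 0,"az": 0,"claw": 1},{"dx": 0,"dy": 0,"dz": 8,"ax": 0,"ay": 0,"az": 0,"claw": 1}]}}

```text
clock: 16.82
eef_pos: [486.1, -28.8, 264.9]
tool_rot: [-1.571, 0.002, 0.054]
force: [-0.3, -0.2, -0.3]
width: -0.1
```

```bash
sed -i "s/full=('wrist',)/full=('wrist','scene','top')/" look.py; python3 look.py 9 scene,top
```

```text
[-0.198  0.364  0.272  1.92  -0.125  0.876  1.763] [-0.33 -0.25 -0.31] 16.8167 [486.1 -28.8 264.9]
scene [[284.77088634  91.64936036]] [[156.4, 210.4], [257.8, 226.5], [287.8, 183.0], [183.9, 169.7]]
top [[370.73050916 292.49557694]] [[455.0, 212.1], [355.8, 219.0], [362.6, 299.2], [480.1, 290.6]]
```

View pics/scene9.png

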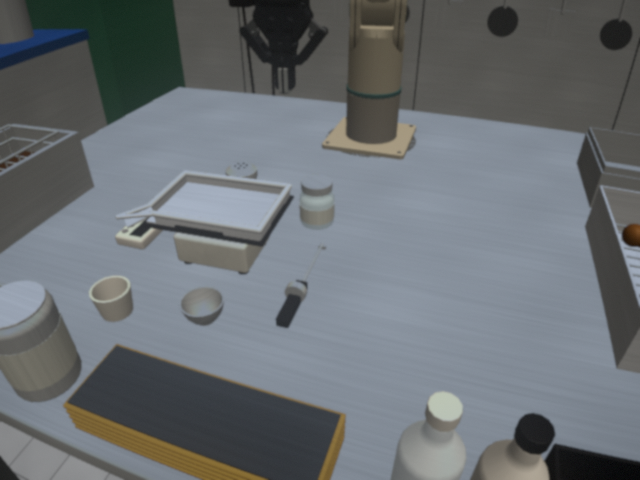

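View pics/top9.png

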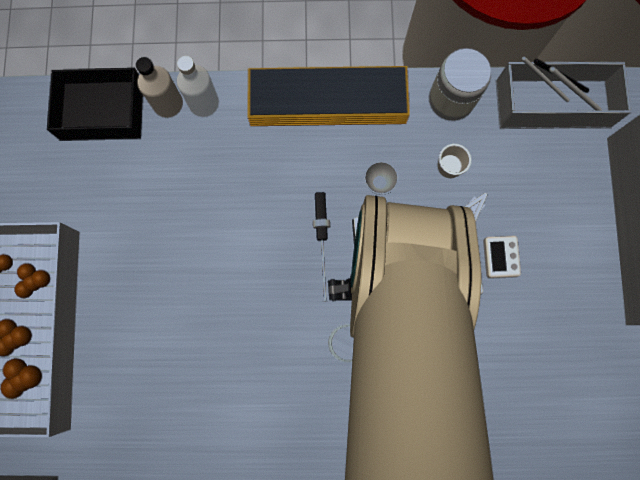

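The scene view matches the first one: tray seated on the scale (corners near (292,185) and (246,235)), shaker, jar, probe, cup, ramekin and timer at the same pixels. The tool is clear at z 265, so I'm handing in the job.

```bash
python3 -c "
from h import *
print(finish_job())"
```

```text
the job is handed in; nothing more can be done
None
```

I traced the rim with shut fingertips and handed the job in at about 17 s. The trace ran from beside the lip, along the long rim, round the corner and along the short rim to the opposite corner, and then I lifted straight up to z ≈ 265 mm.

- **Pressure:** After touching down at the start point, the fingertips held at z ≈ 105.8 mm, about 6 mm of sink against the 20 mm stop. The upward force read 3.4–4.5 N at every check along the trace, so they looked to be in contact throughout. These readings came about every 0.7 s, not continuously. Sideways drag peaked at about 4 N.
- **Dents:** No jump in height or force showed at those checks, which is too coarse to rule out a small dent.
- **Position:** The wrist pictures kept the fingertips within about 1 mm of the rim's centre line. They also showed the loose tray shift about 1 mm between its fences.
- **Last checks:** In the final scene picture the tray is seated on the scale and raised again. The things standing around are where they were, and the tool reads no contact force.
- **What disagreed or wasn't checked:** The scene camera placed the tray about 5 mm off from the top and wrist cameras. I went with those two, and the contact confirmed them. In the last top picture the arm hid most of the tray, so that view could not confirm its seating.

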